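Pry open the retouching box and put the palette knife away

ROBOT

A 6-joint arm with a two-finger parallel gripper is mounted at the origin on the work surface. World frame = base frame: x ahead of the robot, y to its left, z up, the work surface at z = 0. Lengths are in m, angles in degrees, forces in N, time in s.
With the tool pointing down it reaches from about 0.3 to 0.75 m from the base axis. Payload 8.5 kg.
Tool frame: the origin (TCP) lies between the finger pads; the fingertips stand 25 mm ahead of it and the grasp point (between the pads) lies 6 mm ahead of it; x points along the fingers, y is the direction in which the jaws open and shut, and the axes are right-handed (so a half turn about x gives the same grasp; the last joint's range is limited). The gripper opens to 85 mm and grips with 20 to 120 N. Pads are 22 mm wide; open, the fingers measure 114 mm over their backs; the gripper's body (76 mm by 85 mm) begins 54 mm behind the grasp point. The pads swing forward as they close: fully open they stand 13 mm farther back than shut.
Start: joints at [-87.279, 21.807, 74.336, -0, 83.858, -12.336], TCP at [0.143, -0.531, 0.235] pointing down, gripper open.
Joint ranges: [-178.18, 178.18], [-50.72, 133.34], [12.68, 142.11], [-81.47, 261.47], [9.98, 163.14], [-165.26, 165.26]. Speed limits (degrees/s): [136.94, 136.94, 180, 180, 180, 180].

INTERFACE

Orientations are given as a 3x3 rotation matrix whose columns are the frame's x, y, z axes.
In Python, from rig import sensors, get_image, workorder gives the robot as it stands.
- The arm moves only by the tool arm_command, never from a script. Its argument "plan" is a list that holds one entry, the list of rows, each a list of 6 numbers: the shift along the tool's x, y, z in units of 25 mm (1.0 is 25 mm), then the turn, a rotation vector about the tool's x, y, z in units of 6 degrees (1.0 is 6 degrees). In form: [[[dx, dy, dz, ax, ay, az], ...]]. A call has 1 to 10 rows; each row is the pose to reach, as a shift and turn from the pose commanded when the call began, along the tool's axes at that moment; what a row does not reach only later rows make up. A row lasts 1/10 s, in which the tool goes at most 50 mm and 8.59 degrees, less where a joint would pass 70% of its speed; a pose out of reach is approached as far as the arm can. A call with a gripper value outside its range is refused whole. "jaw" is the closure, from 0 (fully open) to 1 (shut), set as the call begins (left out, the last holds). The fingers move at their own pace and stop on an object; "newtons" is the grip in N (left out, the last holds). Time passes only in rows, so rows that repeat a pose let the fingers close. It gives the time, the measured TCP pose, the force and the opening at its end, in the units of the state.
- sensors.observe(): the state, without advancing time (a new reading comes with each control period).
- get_image(name): name is "scene" or "top" or "wrist"; returns a dict with "img" (420x560x3 uint8, red, green, blue), "fx", "fy", "cx", "cy" (pixels), "T" (4x4, takes a point from camera to world coordinates). Camera axes: x right, y up, looking along -z (the intrinsics and any distortion apply to the point x, -y, -z); pixel columns grow to the right and rows downward; lengths in m; the calibration is good to about 2 mm. A picture is of the moment at which its call begins. There is no depth.
- workorder.close_job(): hands the job in, once; it reports no verdict.
The state is a dict: "time_s": time; "q": joint angles; "qvel": joint speeds; "joint_efforts": joint torques, N m; "position": TCP position; "tool_rot": TCP orientation; "ft_force": force on the tool from outside, world axes, zero at the start; "wrist_torque": the same for the moment, N m; "grip_width": finger opening in m.
Only numpy, scipy, OpenCV 4.12 (cv2) and the standard library are available. Lean on these libraries where they do the work, as an engineer would, in place of code of your own. Each camera call takes 0.05 s, during which the arm holds its last target. There are 200 camera calls.

TASK

Take the palette knife from its rest, slip its blade into the notch under the closed lid of the retouching box and lever the lid up until it stands open, nearly upright. Then slide the blade flat into the slot of the keeper block, fully home with the handle's shoulder against the block, and let go. Touch the box and lid only with the knife, never with the gripper, and leave the jars, bottle, dish and brush where they are.

Things in the scene. Friction and masses are not known exactly. Their poses are not given: they have to be found in the camera images.
- knife: loose palette knife, 190 mm long, 100 g, flat underside. Origin: underside at the shoulder where handle meets blade; x to the blade tip, z up. Handle x=-100 to 0 mm, 22 wide, 16 high, dark wood with steel ferrule. Steel blade x=0 to 90 mm, 22 wide, 2.5 thick, flush with the handle's underside. Lies across the robot's front on a fixed rest: bars 22 mm high under x=-85 and +15 mm
- knife_grip (a point): middle of the handle's height, 35 mm behind the shoulder, near the centre of mass (26 mm behind it): the place to grip
- knife_tip (a point): middle of the blade's front edge, half way through its thickness, 90 mm ahead of the shoulder; axes as the knife
- box: fixed dark wooden box with a flush lid without any handle; 110 mm deep (x), 150 mm wide (y), walls 8 mm thick and 55 mm high, with the lid 63 mm. Origin: centre of its underside; its front, with the notch, looks to its -x, towards the robot
- notch (a point): centre of the pry notch at the outside of the box's front wall, 50 mm above the bench: an opening 64 mm wide (y) and 10 mm high (45 to 55 mm) through the wall, right under the lid; a steel sill, 60 mm wide, stands out 12 mm from the wall just below it (top at 43 mm); free behind it for 90 mm and down to 20 mm above the bench. Its x axis points into the box
- hinge (a point): middle of the hinge line, 55 mm high at the box's back edge, along the box's y; the lid's underside passes through it
- lid (a joint): opening angle of the lid (rad): 0 closed, 1.57 upright, stop at 1.75. The lid is 112 mm from hinge to front edge, 150 mm wide, 8 mm thick, 90 g. The hinge is stiff: the lid stays where it is left; about 1.5 N under its front opens it
- keeper: fixed wooden block, 100 mm deep (x), 70 mm wide (y), 75 mm high, with a level slot through it from front to back. Origin: centre of its underside; its front looks to its -x, towards the robot. A rib 12 mm wide and 40 mm high stands out 60 mm from the front, under the slot's middle, and carries the handle of the knife
- slot (a point): middle of the slot's floor at the block's front face, 40 mm above the bench; x points into the slot, z up. The slot is 32 mm wide, 10 mm high and 100 mm deep (the handle is too high to enter)
- amber_jar: amber glass jar with black cap, 52 mm across, 80 mm high, stands between the box and the keeper; loose, not to be disturbed. Origin: centre of its underside
- solvent_bottle: clear glass bottle, 66 mm across, 140 mm high, to the left; loose, not to be disturbed. Origin: centre of its underside
- black_jar: squat jar with black cap, 56 mm across, 50 mm high, to the right; loose, not to be disturbed. Origin: centre of its underside
- dish: white porcelain bowl, 100 mm across, 35 mm high, to the right; loose, not to be disturbed. Origin: centre of its underside
- brush: brush 180 mm long lying on the bench, to the left; loose, not to be disturbed. Origin: its middle, underside
Not all that is in view belongs to the job. What is shaped like the knife but red is not meant.

How it is judged (in metres and radians):
On the way, in this order (a step that is already met when the one before it is completed fails the run):
1. the knife lifts the lid off its seat: lid past 0.15 rad while the knife bears on it (value of joint lid above 0.15 rad and contact force between knife and box above 0.2 N), for 0.1 s.
2. the lid stands open past 1.1 rad (value of joint lid above 1.1 rad), for 0.2 s.
At the end, for the whole second after the job is handed in: The lid stands open past 1.1 rad, and the knife lies released and still in the keeper's slot: its tip at least 79 mm past the slot's mouth (90 mm is fully home), within 13 mm of the slot's middle, right way up, level and in line with the slot within 0.15 rad (value of joint lid above 1.1 rad and linear speed of knife below 0.02 m/s and x of knife_tip in the frame of slot between 0.079 and 0.1 m and y of knife_tip in the frame of slot between -0.013 and 0.013 m and z of knife_tip in the frame of slot between -0.004 and 0.012 m and angle between the x axis of knife and the x axis of slot, either way round below 0.15 rad and angle between knife's own z axis and vertical below 0.15 rad); the robot touches nothing.
It fails at once if the gripper or arm touches the box or its lid (over 1 N) (contact force between any of the fingers, the arm and box above 1 N).
It fails at once if a jar, bottle, dish or brush is pushed more than 40 mm (distance of any of amber_jar, solvent_bottle, black_jar, dish, brush from where it was at the start of the episode above 0.04 m).
It fails at once if a jar, bottle or dish is tipped over (angle between any of amber_jar, solvent_bottle, black_jar, dish's own z axis and vertical above 0.6 rad).
It also fails if it takes over 64 s, if anything falls off the work surface, if the arm or the gripper's body presses on something with over 40 N, if the wrist force passes 120 N, or if a joint passes its speed limit or range.

## Working session

There is one attempt and no reset: what is moved stays moved. The work goes in short steps, Python scripts to look and compute and a tool call to move; the robot and the scene stay as the last step left them, time stands still between calls to the robot, and variables do not carry over. Pictures are saved under pics/ and viewed, about 8 in all and at most 12, crops included, and the job is handed in when it is done.

Besides the shell and the picture viewer there is one more tool, called after "Emit:" as name(argument=value, ...) on one line, values as JSON. arm_command: Moves the arm, as the interface text tells. Its arguments: {"type":"object","properties":{"plan":{"type":"array","items":{"type":"array","items":{"type":"array","items":{"type":"number"}}}},"jaw":{"type":"number"},"newtons":{"type":"number"}},"required":["plan"]}

```bash
ls; mkdir -p pics
python3 - <<'E'
from rig import sensors,get_image
import cv2,numpy as np
for n in("top","scene"):
    d=get_image(n); cv2.imwrite(f"pics/{n}0.png",d["img"][:,:,::-1]); np.savez(f"pics/{n}0.npz",**d)
    print(n,{k:(np.round(v,3).tolist()) for k,v in d.items() if k!="img"})
s=sensors.observe(); print({k:np.round(v,3).tolist() for k,v in s.items()})
E
```

```text
pics
top {'fx': 434.062, 'fy': 434.062, 'cx': 281.017, 'cy': 203.15, 'T': [[-0.015, 0.985, -0.174, 0.299], [-1.0, -0.014, 0.012, 0.003], [0.009, 0.174, 0.985, 1.377], [0.0, 0.0, 0.0, 1.0]]}
scene {'fx': 390.115, 'fy': 390.115, 'cx': 276.477, 'cy': 212.611, 'T': [[0.076, -0.759, 0.646, 1.23], [0.997, 0.056, -0.052, -0.057], [0.003, 0.648, 0.761, 0.906], [0.0, 0.0, 0.0, 1.0]]}
{'time_s': 0.1, 'q': [-87.278, 21.837, 74.381, -0.001, 83.859, -12.336], 'qvel': [-0.082, -0.041, -0.119, 0.092, 0.037, -0.004], 'joint_efforts': [0.006, -44.922, -23.165, -0.0, 0.004, -0.0], 'position': [0.143, -0.531, 0.234], 'tool_rot': [[-0.0, 0.26, -0.966], [0.001, -0.966, -0.26], [-1.0, -0.001, -0.0]], 'ft_force': [-0.426, -0.196, 0.529], 'wrist_torque': [0.004, 0.073, -0.044], 'grip_width': 0.085}
```

View pics/top0.png

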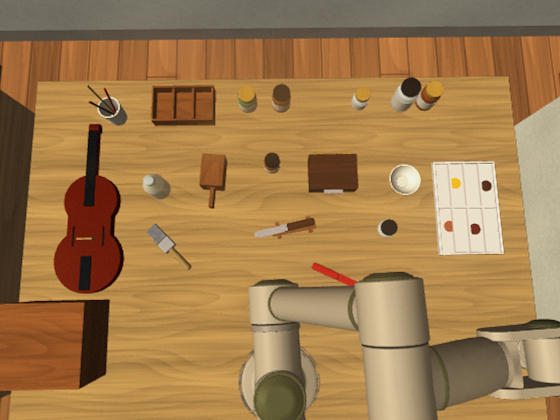

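View pics/scene0.png

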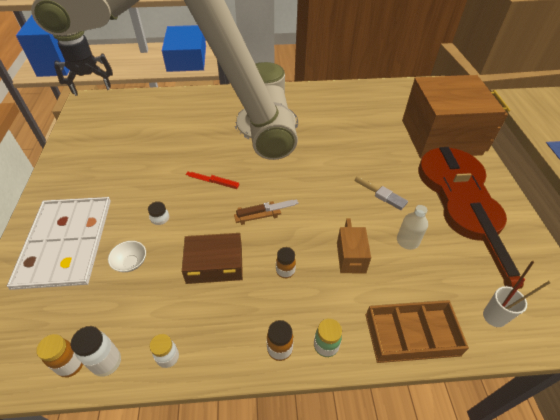

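Top view: the candidate knives are the wood and steel one at px (285,228), with its tip at (257,234) and handle end at (314,220), and the red one at (335,274). The brush at (168,245) and the violin neck are also elongated. I choose (285,228), because it has dark wood, a steel blade and a rest. The box is at (333,173) with its sill at (333,191), the keeper at (213,170) with its rib at (211,198), and the amber jar at (272,162).

```bash
cat > h.py <<'E'
import numpy as np,cv2
from scipy.spatial.transform import Rotation as R
from rig import sensors,get_image
def snap(n,name):
    d=get_image(n); cv2.imwrite(f"pics/{name}.png",d["img"][:,:,::-1]); np.savez(f"pics/{name}.npz",**d); return d
def load(name): return dict(np.load(f"pics/{name}.npz"))
def ray(d,u,v):
    r=np.array([(u-d["cx"])/d["fx"],-(v-d["cy"])/d["fy"],-1.]); T=d["T"]
    return T[:3,3],T[:3,:3]@r
def onz(d,u,v,z):
    o,r=ray(d,u,v); return o+r*(z-o[2])/r[2]
def tri(a,b):
    """a,b: (d,u,v); midpoint of closest approach and gap"""
    o1,r1=ray(*a);o2,r2=ray(*b)
    s=np.linalg.lstsq(np.c_[r1,-r2],o2-o1,rcond=None)[0]
    p,q=o1+s[0]*r1,o2+s[1]*r2
    return (p+q)/2,np.linalg.norm(p-q)
def proj(d,p):
    c=d["T"][:3,:3].T@(np.asarray(p)-d["T"][:3,3]); return d["cx"]+d["fx"]*c[0]/-c[2], d["cy"]-d["fy"]*c[1]/-c[2]
def rot(k,pitch=0):
    """tool down, knife yaw k deg in world"""
    k=np.radians(k); x=np.array([0,0,-1.]); y=np.array([np.sin(k),-np.cos(k),0]); return np.c_[x,y,np.cross(x,y)]
def move(p,Rt,s=None):
    s=s or sensors.observe(); R0=np.array(s["tool_rot"])
    return np.round(np.r_[R0.T@(np.asarray(p)-s["position"])/.025, R.from_matrix(R0.T@Rt).as_rotvec(degrees=True)/6],2).tolist()
E
python3 - <<'E'
from h import *
t=load("top0"); s=load("scene0")
for n,u,v,z in[("tip",257,234,.023),("hend",314,220,.038),("boxTL",309,154,.063),("boxTR",357,154,.063),("boxBL",309,190,.063),("sill",333,191,.043),("keepTL",203,155,.075),("keepTR",226,155,.075),("rib",211,206,.04),("amber",272,158,.08),("black",388,226,.05)]: print(n,onz(t,u,v,z).round(3))
a=cv2.resize(t["img"][145:245,195:365],None,fx=4,fy=4,interpolation=cv2.INTER_CUBIC)
cv2.imwrite("pics/crop1.png",a[:,:,::-1])
E
```

```text
tip [0.442 0.063 0.023]
hend [ 0.482 -0.116  0.038]
boxTL [ 0.688 -0.104  0.063]
boxTR [ 0.686 -0.255  0.063]
boxBL [ 0.572 -0.101  0.063]
sill [ 0.572 -0.178  0.043]
keepTL [0.685 0.226 0.075]
keepTR [0.684 0.155 0.075]
rib [0.53  0.205 0.04 ]
amber [0.671 0.012 0.08 ]
black [ 0.458 -0.342  0.05 ]
```

View pics/crop1.png

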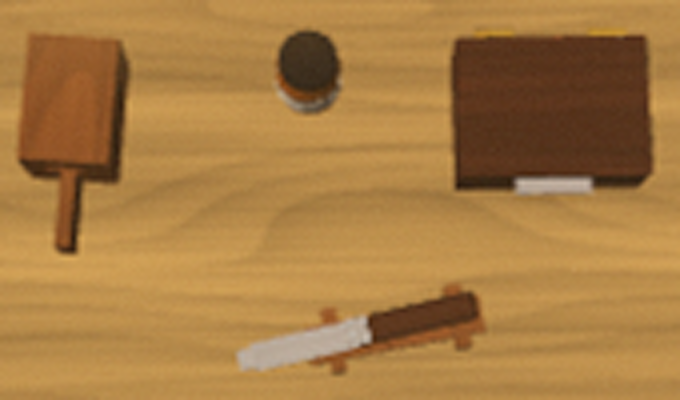

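The crop confirms the choice: wood handle and steel blade on two cross bars, tip at top px (255,235), handle end at (314.5,221). The keeper is turned a few degrees, and the box nearly not at all. I move above the knife.

Run:
```python
from h import *
print(move([0.468,-0.055,0.22],rot(103)))
```

```text
[0.58, -15.0, -17.5, -14.66, -0.01, 0.01]
```

Emit:
arm_command(plan=[[[0.6,-15,-17.5,-14.7,0,0],[0.6,-15,-17.5,-14.7,0,0],[0.6,-15,-17.5,-14.7,0,0],[0.6,-15,-17.5,-14.7,0,0],[0.6,-15,-17.5,-14.7,0,0],[0.6,-15,-17.5,-14.7,0,0],[0.6,-15,-17.5,-14.7,0,0],[0.6,-15,-17.5,-14.7,0,0],[0.6,-15,-17.5,-14.7,0,0],[0.6,-15,-17.5,-14.7,0,0]]])

```text
time_s: 1.1
position: [0.4255, -0.1164, 0.2214]
tool_rot: [[-0.0, 0.98, 0.197], [-0.0, 0.197, -0.98], [-1.0, -0.0, 0.0]]
ft_force: [0.5, -1.2, 1.0]
grip_width: 0.0854
```

Run:
```python
from h import *
print(sensors.observe()["position"],move([0.468,-0.055,0.22],rot(103)))
```

```text
[ 0.42553    -0.1164114   0.22144617] [0.06, 2.15, -2.07, -0.28, 0.0, 0.0]
```

Emit:
arm_command(plan=[[[0,2,-2,-0.2,0,0],[0,2,-2,-0.2,0,0],[0,2,-2,-0.2,0,0],[0,2,-2,-0.2,0,0],[0,2,-2,-0.2,0,0]]])

```text
time_s: 1.6
position: [0.4639, -0.0606, 0.2214]
tool_rot: [[-0.0, 0.978, 0.21], [-0.0, 0.21, -0.978], [-1.0, -0.0, -0.0]]
ft_force: [-0.8, -0.1, -0.6]
grip_width: 0.0855
```

Run:
```python
from h import *
d=snap("wrist","w1"); print({k:v.round(3).tolist() for k,v in d.items() if k in("T","fx","cx","cy") and hasattr(v,"round")},d["fx"])
s=sensors.observe(); print(s["position"],s["ft_force"])
a=snap("top","top1"); snap("scene","scene1")
```

```text
{'T': [[0.978, -0.2, -0.058, 0.448], [0.209, 0.939, 0.272, 0.009], [-0.0, -0.279, 0.96, 0.361], [0.0, 0.0, 0.0, 1.0]]} 378.5055154515244
[ 0.46389489 -0.06073176  0.22147606] [-0.16311526 -0.3937943  -0.36595833]
```

View pics/w1.png

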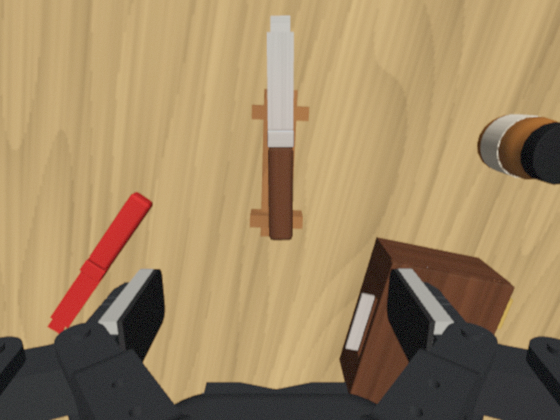

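Wrist view: tip at px (281,16), shoulder and ferrule front about (281,130), handle end at (281,239). The red decoy is at the left, and the box with its steel sill at (360,322) at lower right.

Run:
```python
from h import *
w=load("w1")
tip=onz(w,281,16,.0245); he=onz(w,281,239,.038); sh=onz(w,281,131,.038)
print(tip,sh,he,np.linalg.norm((tip-he)[:2]),np.linalg.norm((sh-he)[:2]))
d=(tip-he)[:2]; k=np.degrees(np.arctan2(d[1],d[0])); print("yaw",k)
u=d/np.linalg.norm(d)
# handle mask width -> contour in wrist; triangulate height with the top camera from handle blob
t=load("top0"); 
print("tri tip",tri((w,281,16),(t,254.7,235.2)),"hend",tri((w,281,239),(t,314.7,221)))
g=he[:2]+u*65; print("grip",g, tip[:2]-u*125)
print(move([*g,.10],rot(k)))
```

```text
[0.43963316 0.07091039 0.0245    ] [ 0.45865378 -0.01736741  0.038     ] [ 0.47926402 -0.11205927  0.038     ] 0.18721245154291577 0.09690887598127812
yaw 102.22136556254569
tri tip (array([0.43904661, 0.07038122, 0.02426162]), np.float64(0.001621553528803937)) hend (array([ 0.48124681, -0.11954184,  0.01806104]), np.float64(0.00014303032610764625))
grip [-13.28053785  63.41484725] [  26.9007906  -122.09621754]
[4.71, -5.21, -2597.86, -0.02, 0.0, 0.0]
```

Run:
```python
from h import *
print(move([.4658,-.050,.12],rot(102.2)),move([.4658,-.050,.036],rot(102.2)))
```

```text
[4.06, 0.16, -0.4, -0.02, 0.0, 0.0] [7.42, 0.16, -0.4, -0.02, 0.0, 0.0]
```

Emit:
arm_command(plan=[[[2,0.16,-0.4,0,0,0],[4,0.16,-0.4,0,0,0],[4.8,0.16,-0.4,0,0,0],[5.6,0.16,-0.4,0,0,0],[6.4,0.16,-0.4,0,0,0],[6.9,0.16,-0.4,0,0,0],[7.2,0.16,-0.4,0,0,0],[7.4,0.16,-0.4,0,0,0],[7.4,0.16,-0.4,0,0,0]]])

```text
time_s: 2.65
position: [0.4661, -0.0494, 0.0364]
tool_rot: [[-0.0, 0.978, 0.211], [0.0, 0.211, -0.978], [-1.0, -0.0, -0.0]]
ft_force: [0.8, -0.6, 0.6]
grip_width: 0.0853
```

Emit:
arm_command(plan=[[[0,0,0,0,0,0],[0,0,0,0,0,0],[0,0,0,0,0,0],[0,0,0,0,0,0],[0,0,0,0,0,0],[0,0,0,0,0,0],[0,0,0,0,0,0],[0,0,0,0,0,0]]], jaw=1, newtons=110)

```text
time_s: 3.45
position: [0.4664, -0.0491, 0.0373]
tool_rot: [[0.001, 0.977, 0.212], [-0.0, 0.212, -0.977], [-1.0, 0.001, 0.001]]
ft_force: [-2.0, 1.4, 8.5]
grip_width: 0.0172
```

Run:
```python
from h import *
d=snap("wrist","w2"); s=sensors.observe(); print(s["position"],s["ft_force"],s["grip_width"])
```

```text
[ 0.46637102 -0.04917386  0.03725511] [-1.80161497  0.76105954  9.90540683] 0.016891939768896393
```

View pics/w2.png

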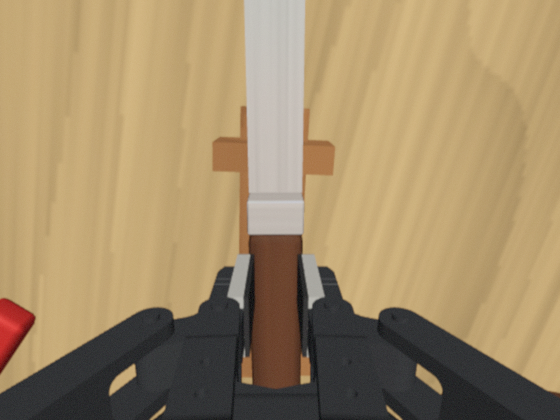

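The wrist view shows both pads on the wooden handle behind the ferrule (ferrule at px (276,212)), with the blade straight along the image. The grasp is good, so I lift.

Emit:
arm_command(plan=[[[-0.4,0,0,0,0,0],[-1,0,0,0,0,0],[-2,0,0,0,0,0],[-3.2,0,0,0,0,0],[-4.2,0,0,0,0,0],[-4.8,0,0,0,0,0],[-4.8,0,0,0,0,0],[-4.8,0,0,0,0,0]]])

```text
time_s: 4.3
position: [0.4659, -0.049, 0.1563]
tool_rot: [[-0.0, 0.977, 0.211], [0.0, 0.211, -0.977], [-1.0, -0.0, -0.0]]
ft_force: [0.4, 0.1, -1.9]
grip_width: 0.0171
```

Run:
```python
from h import *
w=load("w1")
for n in("top","scene"): 
    d=snap(n,n+"2")
s=sensors.observe(); print(s["position"],s["ft_force"],s["grip_width"])
# box & keeper from un-occluded top0/scene0: masks
t=load("top2"); s=load("scene2"); 
a=cv2.resize(t["img"][140:240,195:365],None,fx=4,fy=4,interpolation=cv2.INTER_CUBIC)
b=cv2.resize(s["img"][180:300,170:390],None,fx=3.1,fy=3.1,interpolation=cv2.INTER_CUBIC)
W=max(a.shape[1],b.shape[1]); H=600
f=lambda i:cv2.copyMakeBorder(i,0,0,0,W-i.shape[1],cv2.BORDER_CONSTANT)
i=np.vstack([f(a)[:300],f(b)[:300]]); print(i.shape,W)
i=np.vstack([f(a),f(b)]); i=cv2.resize(i,None,fx=.77,fy=.77); print(i.shape); cv2.imwrite("pics/comp2.png",i[:,:,::-1])
```

```text
[ 0.46564898 -0.04898074  0.15560243] [ 0.4175123  -0.04658727 -1.54068511] 0.017001182407443086
(600, 682, 3) 682
(594, 525, 3)
```

View pics/comp2.png

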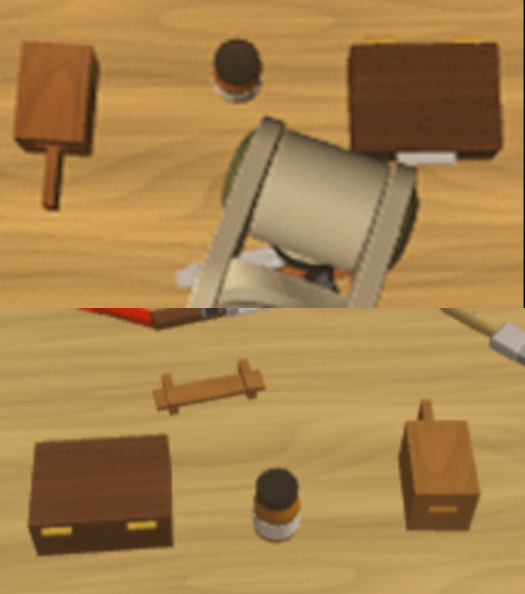

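Composite: the knife is off the empty rest and in the gripper. The scene half shows the box at comp px (100,490), the amber jar at (277,505), and the keeper at (440,475) with the slot exit at (443,509). Next I turn the knife ahead, rise, and take one wrist picture over the box and the keeper.

Run:
```python
from h import *
print(move([.52,-.01,.32],rot(0)))
```

```text
[-6.58, 2.44, -1.07, 17.03, 0.01, 0.02]
```

Emit:
arm_command(plan=[[[-1,0,0,1,0,0],[-2,0.5,0,2.2,0,0],[-3.5,1,-0.3,3.5,0,0],[-5,1.5,-0.6,4.9,0,0],[-6.6,2.4,-1,6.3,0,0],[-6.6,2.4,-1,7.7,0,0],[-6.6,2.4,-1,9.1,0,0],[-6.6,2.4,-1,10.5,0,0],[-6.6,2.4,-1,11.8,0,0],[-6.6,2.4,-1,13,0,0]]])

```text
time_s: 5.4
position: [0.5195, -0.012, 0.3202]
tool_rot: [[-0.002, 0.405, -0.914], [0.001, -0.914, -0.405], [-1.0, -0.002, 0.002]]
ft_force: [-0.3, 1.3, -1.8]
grip_width: 0.0169
```

Emit:
arm_command(plan=[[[0,0,0,1.2,0,0],[0,0,0,2.4,0,0],[0,0,0,3.5,0,0],[0,0,0,4,0,0],[0,0,0,4,0,0],[0,0,0,4,0,0]]])

```text
time_s: 6.0
position: [0.5195, -0.012, 0.3207]
tool_rot: [[-0.001, 0.005, -1.0], [0.0, -1.0, -0.005], [-1.0, -0.0, 0.001]]
ft_force: [-0.6, -0.0, -1.6]
grip_width: 0.0172
```

Run:
```python
from h import *
d=snap("wrist","w3"); snap("top","top3"); snap("scene","scene3"); print(d["T"].round(3)); s=sensors.observe(); print(s["position"],s["tool_rot"].round(3).tolist(),s["ft_force"])
```

```text
[[ 0.004  0.96   0.281  0.59 ]
 [-1.     0.004 -0.    -0.012]
 [-0.002 -0.281  0.96   0.46 ]
 [ 0.     0.     0.     1.   ]]
[ 0.51954692 -0.01205116  0.32123862] [[-0.0, 0.004, -1.0], [0.0, -1.0, -0.004], [-1.0, -0.0, 0.0]] [-0.66617834  0.29115177 -1.47287204]
```

View pics/w3.png

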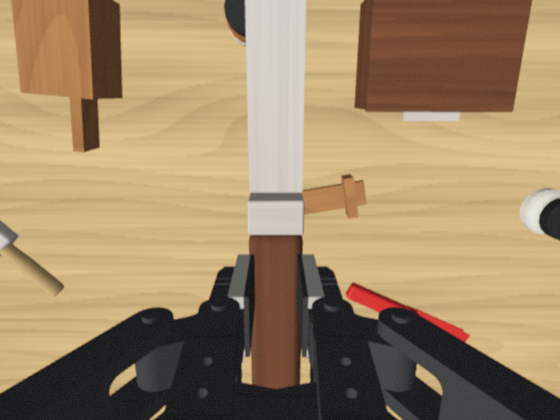

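Wrist view: the sill is at px (403–460, 112–121), the lid front edge about row 109 (cols 368–514), and the keeper rib end at (72–98,150), with its top face left of its dark side. I sharpen these numerically and view one zoom.

Run:
```python
from h import *
w=load("w3"); t=load("top0"); sc=load("scene3")
def sill(d,x0,x1,y0,y1,z=.043):
    h=cv2.cvtColor(d["img"],cv2.COLOR_RGB2HSV)[y0:y1,x0:x1]
    m=((h[:,:,1]<70)&(h[:,:,2]>140)).astype(np.uint8)
    n,l,st,c=cv2.connectedComponentsWithStats(m); i=1+st[1:,4].argmax()
    p=np.argwhere(l==i)[:,::-1]+[x0,y0]; r=cv2.minAreaRect(p.astype(np.float32)); print("rect",r, onz(d,*r[0],z).round(4)); return r[0]
a=sill(w,395,470,100,130); b=sill(t,320,350,180,200)
print("tri sill",tri((w,*a),(t,*b)))
z=lambda i,f:cv2.resize(i,None,fx=f,fy=f,interpolation=cv2.INTER_CUBIC)
A=z(w["img"][50:160,5:135],4);B=z(w["img"][60:130,350:530],4)
A=z(w["img"][60:160,5:135],3); B=z(w["img"][80:130,350:530],4); C=z(t["img"][150:215,195:235],4)
cv=np.zeros((570,730,3),np.uint8); cv[:300,:390]=A; cv[:260,400:560]=C; cv[320:520,:720]=B
cv2.imwrite("pics/comp3.png",cv[:,:,::-1])
```

```text
rect ((430.5, 116.0), (10.0, 57.0), 90.0) [ 0.5694 -0.1775  0.043 ]
rect ((333.0, 191.0), (2.0, 18.0), 90.0) [ 0.5721 -0.1776  0.043 ]
tri sill (array([ 0.57037397, -0.17621179,  0.04803894]), np.float64(0.0019829273375096207))
```

View pics/comp3.png

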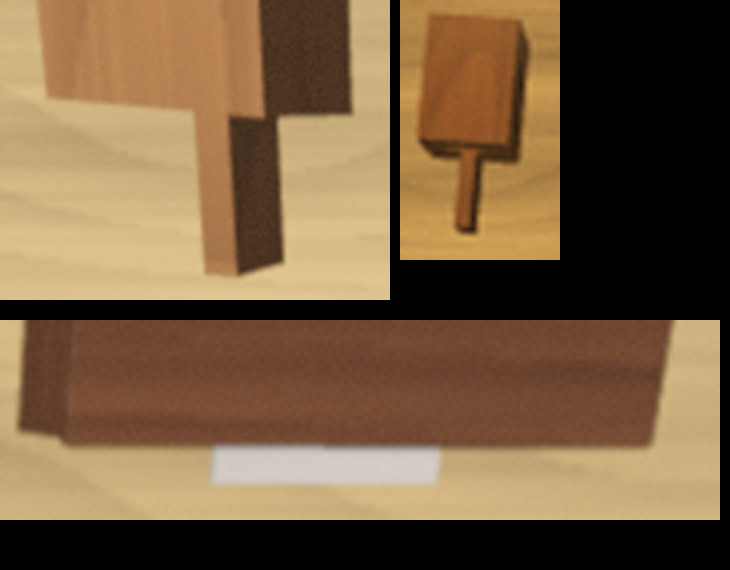

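Run:
```python
from h import *
w=load("w3"); t=load("top0")
P=lambda u,v,z:onz(w,u,v,z)
l,r=P(366.5,111.25,.063),P(513,111.75,.063); print("lid front",l,r,(l+r)/2,np.linalg.norm(l-r),"yaw",np.degrees(np.arctan2(-(l-r)[0],(l-r)[1])))
print("sill ends",P(403,121,.043),P(459.5,121,.043))
a,b=P(20.7,92.3,.075),P(93.3,99.3,.075); n=(a-b); print("keeper front",a,b,(a+b)/2,np.linalg.norm(n),"yaw",np.degrees(np.arctan2(-n[0],n[1])))
e=(P(73.3,151.7,.04)+P(84,152,.04))/2; m=(P(70,96.7,.04)+P(81.3,99,.04))/2; print("rib",e,m,np.degrees(np.arctan2(*(m-e)[1::-1])))
# top view: corners C crop (x-400)/4+195, y/4+150
c=lambda u,v,z:onz(t,(u-400)/4+195,v/4+150,z)
print("top keeper", c(429,14,.075),c(519,20,.075),c(420,139,.075),c(511,148,.075),"ribend",c(466,231,.04))
print("tri ribend",tri((w,78.6,152),(t,(466-400)/4+195,231/4+150)))
print("tri keeper FL",tri((w,20.7,92.3),(t,(420-400)/4+195,139/4+150)),"FR",tri((w,93.3,99.3),(t,(511-400)/4+195,148/4+150)))
```

```text
lid front [ 0.57489967 -0.10381142  0.063     ] [ 0.57495179 -0.25294853  0.063     ] [ 0.57492573 -0.17837997  0.063     ] 0.1491371143989217 yaw 0.02002288399132427
sill ends [ 0.56409204 -0.14847415  0.043     ] [ 0.56431702 -0.2092816   0.043     ]
keeper front [0.59206161 0.23748193 0.075     ] [0.58574268 0.16747118 0.075     ] [0.58890215 0.20247656 0.075     ] 0.07029533793790207 yaw -5.157346877779202
rib [0.52907977 0.20742923 0.04      ] [0.58677647 0.20241045 0.04      ] -4.97139175005036
top keeper [0.68988814 0.22878054 0.075     ] [0.68417554 0.15898248 0.075     ] [0.59067418 0.23406407 0.075     ] [0.58268654 0.16438051 0.075     ] ribend [0.52460677 0.20324344 0.04      ]
tri ribend (array([0.52685779, 0.20514769, 0.04032228]), np.float64(0.005894217663714179))
tri keeper FL (array([0.59089995, 0.23386902, 0.07942051]), np.float64(0.002601872931761952)) FR (array([0.58410177, 0.16535489, 0.07664832]), np.float64(0.004132806372171002))
```

Run:
```python
from h import *
w=load("w3"); p=np.array([.51955,-.01205,.3210])
g=cv2.cvtColor(w["img"],cv2.COLOR_RGB2HSV).astype(int)
for v in(3,40,80,120,160,185,210,225):
    row=g[v,200:345,1]; i=np.where(row<60)[0]; print(v,i.min()+200,i.max()+201,end="; ")
print([ (v,w["img"][v,276].tolist()) for v in range(186,206,2)])
top=p[2]-.0073+.008; zb=p[2]-.0073-.008+.0025
S=onz(w,276,200,top); print("shoulder rel",S-p)
for x in(S[0],S[0]+.02,S[0]+.05,S[0]+.07):
    print([np.round(proj(w,[x,y,zb]),1).tolist() for y in(S[1]+.011,S[1]-.011)])
for n in("top3","scene3"): print(n,proj(load(n),[S[0]+.09,S[1],zb]),proj(load(n),[S[0]+.04,S[1],zb]))
t=load("top3")["img"]; s=load("scene3")["img"]
tip=[S[0]+.09,S[1],zb]
z=lambda d,f:cv2.resize(d["img"][int(proj(d,tip)[1])-25:int(proj(d,tip)[1])+35,int(proj(d,tip)[0])-30:int(proj(d,tip)[0])+30],None,fx=f,fy=f,interpolation=cv2.INTER_CUBIC)
cv2.imwrite("pics/tip3.png",np.hstack([z(load("top3"),6),z(load("scene3"),6)])[:,:,::-1])
```

```text
3 225 306; 40 237 305; 80 247 305; 120 247 304; 160 249 303; 185 249 303; 210 247 304; 225 247 304; [(186, [211, 203, 196]), (188, [209, 201, 194]), (190, [210, 202, 195]), (192, [174, 168, 161]), (194, [101, 96, 91]), (196, [101, 99, 94]), (198, [102, 99, 92]), (200, [137, 131, 126]), (202, [200, 193, 187]), (204, [211, 204, 197])]
shoulder rel [0.03238285 0.00027269 0.0007    ]
[[249.4, 191.2], [302.6, 191.5]]
[[248.6, 142.6], [303.8, 142.8]]
[[247.3, 62.4], [305.7, 62.6]]
[[246.4, 3.4], [307.2, 3.6]]
top3 (np.float64(280.592775854456), np.float64(144.2816394838981)) (np.float64(280.89389824305846), np.float64(163.17583837308177))
scene3 (np.float64(275.7003510528316), np.float64(184.1279517995587)) (np.float64(274.0166786061633), np.float64(168.16375618124363))
```

View pics/tip3.png

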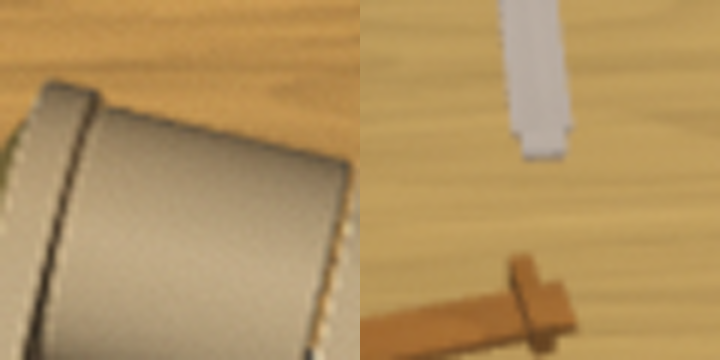

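Scene crop: the tip is at scene px (275.5,185.2), against a prediction of (275.7,184.1). The knife sits straight in the grip, with the tip at most 2–3 mm low. The top view is blocked by the arm. I go in front of the notch.

Run:
```python
from h import *
print(move([.41,-.1783,.15],rot(0)),move([.42,-.1783,.0665],rot(0)))
```

```text
[6.85, 6.63, 4.41, 0.04, 0.0, 0.0] [10.19, 6.63, 4.01, 0.04, 0.0, 0.0]
```

Emit:
arm_command(plan=[[[0,1.5,1.5,0,0,0],[1.5,3,3,0,0,0],[3,4.5,4.4,0,0,0],[4.5,5.8,4.4,0,0,0],[6,6.6,4.4,0,0,0],[7.5,6.63,4.4,0,0,0],[8.8,6.63,4.2,0,0,0],[9.7,6.63,4,0,0,0],[10.2,6.63,4,0,0,0],[10.2,6.63,4,0,0,0]]])

```text
time_s: 7.15
position: [0.4196, -0.1778, 0.0651]
tool_rot: [[-0.003, 0.004, -1.0], [0.002, -1.0, -0.004], [-1.0, -0.002, 0.003]]
ft_force: [-0.2, 0.2, -1.2]
grip_width: 0.0173
```

Run:
```python
from h import *
d=snap("scene","scene4"); t=snap("top","top4"); w=snap("wrist","w4"); s=sensors.observe(); p=s["position"]; print(p,s["tool_rot"].round(3).tolist(),s["ft_force"])
z=lambda i:cv2.resize(i,None,fx=4,fy=4,interpolation=cv2.INTER_CUBIC)
print(proj(t,[p[0]+.124,p[1],.05]),proj(d,[p[0]+.124,p[1],.05]))
cv2.imwrite("pics/comp4.png",np.vstack([z(t["img"][170:220,300:400]),z(d["img"][170:270,170:270])])[:,:,::-1])
cv2.imwrite("pics/comp4.png",np.hstack([z(t["img"][150:240,290:370]),z(d["img"][190:280,170:270])])[:,:,::-1])
```

```text
[ 0.42046768 -0.17839969  0.06727089] [[0.001, 0.004, -1.0], [-0.001, -1.0, -0.004], [-1.0, 0.001, -0.001]] [ 0.23695999  0.0806512  -0.30114289]
(np.float64(333.86788833896236), np.float64(199.24932625296327)) (np.float64(213.42648391604516), np.float64(227.5565596383341))
```

View pics/comp4.png

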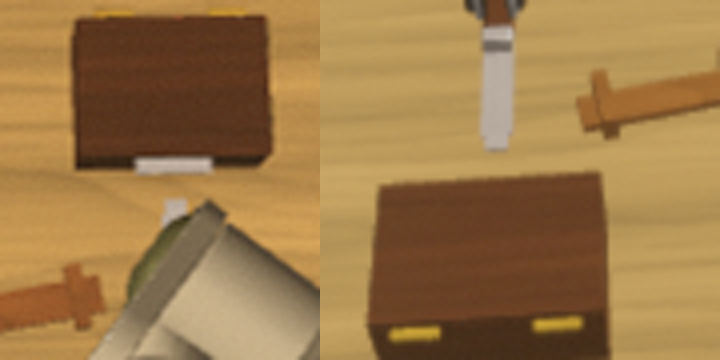

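The tip appears at top px (334,199.5) and scene px (214,227.5), against predictions of (333.9,199.2) and (213.4,227.6). It is lined up with the notch at blade mid-height 50 mm, so I insert.

Emit:
arm_command(plan=[[[0,0,-0.4,0,0,0],[0,0,-0.8,0,0,0],[0,0,-1.2,0,0,0],[0,0,-1.6,0,0,0],[0,0,-2,0,0,0],[0,0,-2.4,0,0,0],[0,0,-2.7,0,0,0],[0,0,-2.7,0,0,0],[0,0,-2.7,0,0,0]]])

```text
time_s: 8.2
position: [0.4875, -0.1778, 0.0664]
tool_rot: [[-0.001, 0.004, -1.0], [0.0, -1.0, -0.004], [-1.0, -0.0, 0.001]]
ft_force: [-0.5, -0.4, -1.6]
grip_width: 0.0173
```

Emit:
arm_command(plan=[[[-0.25,0,0,0,0,0],[-0.42,0,-0.02,0,0,0],[-0.57,0,-0.04,0,0,0],[-0.72,0,-0.06,0,0,0],[-0.87,0,-0.1,0,0,0],[-1.01,0,-0.13,0,0,0],[-1.15,0,-0.18,0,0,0],[-1.29,0,-0.24,0,0,0],[-1.43,0,-0.3,0,0,0],[-1.56,0,-0.37,0,0,0]]])

```text
time_s: 9.2
position: [0.497, -0.1779, 0.1058]
tool_rot: [[-0.0, 0.003, -1.0], [-0.0, -1.0, -0.003], [-1.0, 0.0, 0.0]]
ft_force: [-1.3, 0.7, -2.6]
grip_width: 0.0172
```

Run:
```python
from h import *
d=snap("scene","scene5"); t=snap("top","top5"); s=sensors.observe(); p=s["position"]; print(p,s["ft_force"],s["grip_width"])
z=lambda i:cv2.resize(i,None,fx=4,fy=4,interpolation=cv2.INTER_CUBIC)
cv2.imwrite("pics/comp5.png",np.hstack([z(t["img"][140:230,290:370]),z(d["img"][170:280,170:270])[:360]])[:,:,::-1])
```

```text
[ 0.49734879 -0.17796898  0.10598072] [-0.06729957 -0.3046119  -2.447619  ] 0.017024961640135342
```

View pics/comp5.png

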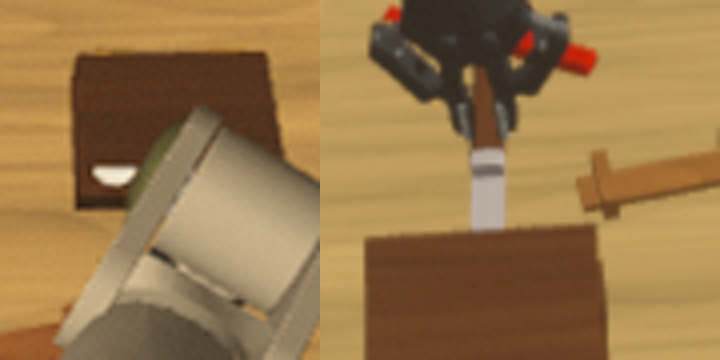

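The view shows the lid riding on the blade, its front edge raised and nothing else touching. I continue the arc.

Emit:
arm_command(plan=[[[-0.25,0,-0.15,0,0,0],[-0.49,0,-0.34,0,0,0],[-0.71,0,-0.54,0,0,0],[-0.91,0,-0.77,0,0,0],[-1.08,0,-1.01,0,0,0],[-1.23,0,-1.27,0,0,0],[-1.36,0,-1.54,0,0,0],[-1.45,0,-1.83,0,0,0],[-1.52,0,-2.12,0,0,0],[-1.55,0,-2.42,0,0,0]]])

```text
time_s: 10.3
position: [0.5581, -0.1777, 0.1444]
tool_rot: [[0.0, 0.003, -1.0], [-0.0, -1.0, -0.003], [-1.0, 0.0, -0.0]]
ft_force: [-1.7, 0.6, -1.0]
grip_width: 0.0171
```

Emit:
arm_command(plan=[[[0,0,0,0,0,0],[0,0,0,0,0,0],[0,0,0,0,0,0]]])

```text
time_s: 10.6
position: [0.5573, -0.1777, 0.1442]
tool_rot: [[0.0, 0.003, -1.0], [0.0, -1.0, -0.003], [-1.0, -0.0, -0.0]]
ft_force: [-0.8, -1.0, -1.1]
grip_width: 0.0173
```

Run:
```python
from h import *
d=snap("scene","scene6"); t=snap("top","top6"); w=snap("wrist","w6"); s=sensors.observe(); p=s["position"]; print(p,s["ft_force"])
# predicted lid front-edge ends for angles
for th in(.5,.9,1.1,1.3,1.45,1.6):
    e=[.6865-.112*np.cos(th),-.178,.055+.112*np.sin(th)]
    print(th,[np.round(proj(d,np.add(e,[0,y,0])),0).tolist() for y in(-.075,.075)],[np.round(proj(t,np.add(e,[0,y,0])),0).tolist() for y in(-.075,.075)])
# dark lid mask column profile in scene, column at y=-.13
img=d["img"].astype(int)
for u in(190,200,235,240): print(u,[ (v,img[v,u].tolist()) for v in range(160,260,6)])
```

```text
[ 0.55724867 -0.1776939   0.14431144] [-0.40737867  0.30863161 -1.23715134]
0.5 [[181.0, 228.0], [239.0, 225.0]] [[361.0, 181.0], [311.0, 182.0]]
0.9 [[178.0, 229.0], [238.0, 226.0]] [[362.0, 169.0], [311.0, 170.0]]
1.1 [[176.0, 232.0], [238.0, 228.0]] [[363.0, 162.0], [312.0, 162.0]]
1.3 [[175.0, 237.0], [238.0, 233.0]] [[363.0, 154.0], [312.0, 154.0]]
1.45 [[174.0, 242.0], [238.0, 238.0]] [[363.0, 148.0], [311.0, 149.0]]
1.6 [[173.0, 247.0], [238.0, 243.0]] [[363.0, 142.0], [311.0, 143.0]]
190 [(160, [137, 123, 99]), (166, [108, 101, 91]), (172, [53, 45, 36]), (178, [53, 44, 32]), (184, [54, 46, 36]), (190, [82, 71, 57]), (196, [63, 57, 48]), (202, [154, 125, 75]), (208, [186, 153, 90]), (214, [186, 152, 91]), (220, [185, 152, 90]), (226, [190, 156, 94]), (232, [201, 167, 101]), (238, [136, 101, 57]), (244, [100, 63, 37]), (250, [67, 45, 23]), (256, [69, 47, 28])]
200 [(160, [154, 140, 114]), (166, [95, 88, 74]), (172, [53, 45, 37]), (178, [54, 46, 37]), (184, [53, 44, 35]), (190, [54, 48, 40]), (196, [54, 46, 36]), (202, [57, 49, 40]), (208, [80, 65, 48]), (214, [181, 148, 89]), (
[... 231 characters left out ...]
78, [185, 151, 90]), (184, [197, 38, 9]), (190, [190, 156, 92]), (196, [189, 156, 94]), (202, [191, 157, 95]), (208, [186, 152, 91]), (214, [165, 117, 62]), (220, [156, 112, 60]), (226, [182, 149, 88]), (232, [193, 159, 95]), (238, [76, 49, 30]), (244, [69, 46, 28]), (250, [68, 45, 25]), (256, [71, 47, 27])]
240 [(160, [182, 149, 88]), (166, [190, 157, 93]), (172, [181, 148, 89]), (178, [184, 151, 89]), (184, [181, 146, 84]), (190, [192, 159, 96]), (196, [189, 155, 91]), (202, [189, 155, 92]), (208, [160, 108, 52]), (214, [156, 103, 48]), (220, [120, 78, 37]), (226, [184, 151, 90]), (232, [194, 160, 96]), (238, [126, 89, 49]), (244, [109, 71, 37]), (250, [104, 64, 35]), (256, [105, 65, 37])]
```

Scene check: the lid's front edge is at row ~238, which matches 1.35–1.45 rad. I withdraw straight back, then go up towards the keeper.

Emit:
arm_command(plan=[[[0,0,0.3,0,0,0],[0,0,0.9,0,0,0],[0,0,1.8,0,0,0],[0,0,3,0,0,0],[0,0,4.2,0,0,0],[-0.6,0,5.4,0,0,0],[-1.5,-0.6,6,0,0,0],[-2.5,-2,6,0,0,0],[-3,-4,6,0,0,0],[-3,-5.5,6,0,0,0]]])

```text
time_s: 11.75
position: [0.4065, -0.0392, 0.221]
tool_rot: [[0.004, 0.003, -1.0], [-0.001, -1.0, -0.003], [-1.0, 0.001, -0.004]]
ft_force: [1.7, 0.0, -1.1]
grip_width: 0.017
```

Run:
```python
from h import *
print(sensors.observe()["position"],move([.50,.209,.22],rot(-5.1)))
```

```text
[ 0.40647199 -0.03923566  0.22097366] [0.04, -9.92, -3.77, 0.87, -0.04, -0.01]
```

Emit:
arm_command(plan=[[[0,-1.5,0,0.2,0,0],[0,-3.2,-0.5,0.4,0,0],[0,-5,-1.2,0.6,0,0],[0,-6.7,-2,0.87,0,0],[0,-8.2,-2.8,0.87,0,0],[0,-9.3,-3.5,0.87,0,0],[0,-9.9,-3.8,0.87,0,0],[0,-9.9,-3.8,0.87,0,0],[0,-9.9,-3.8,0.87,0,0]]])

```text
time_s: 12.65
position: [0.5005, 0.2067, 0.2191]
tool_rot: [[-0.001, -0.087, -0.996], [-0.0, -0.996, 0.087], [-1.0, 0.0, 0.001]]
ft_force: [-0.4, -0.4, -1.0]
grip_width: 0.0171
```

Run:
```python
from h import *
w=snap("wrist","w7"); d=snap("scene","scene7"); t=snap("top","top7"); s=sensors.observe(); p=s["position"]; print(p,s["tool_rot"].round(3).tolist(),s["ft_force"])
u=np.array([.996,-.0889,0]); v=np.array([.0889,.996,0]); m=np.array([.588,.2015,.075])
print("pred corners FL,FR",proj(w,m+.035*v),proj(w,m-.035*v))
z=lambda i,f:cv2.resize(i,None,fx=f,fy=f,interpolation=cv2.INTER_CUBIC)
cv=np.zeros((600,780,3),np.uint8); A=z(w["img"][0:200,150:400],2); cv[:400,:500]=A
B=z(t["img"][130:200,300:370],3.9); cv[:273,505:778]=B
C=z(d["img"][200:290,160:250],3); cv[280:550,505:775]=C
cv2.imwrite("pics/comp7.png",cv[:,:,::-1])
```

```text
[0.50063728 0.20622454 0.21950118] [[0.0, -0.089, -0.996], [-0.0, -0.996, 0.089], [-1.0, 0.0, -0.0]] [-0.02450952  0.34513344 -1.24125689]
pred corners FL,FR (np.float64(222.85809932766276), np.float64(70.22614952061522)) (np.float64(321.92737167951645), np.float64(70.25194238715582))
```

View pics/comp7.png

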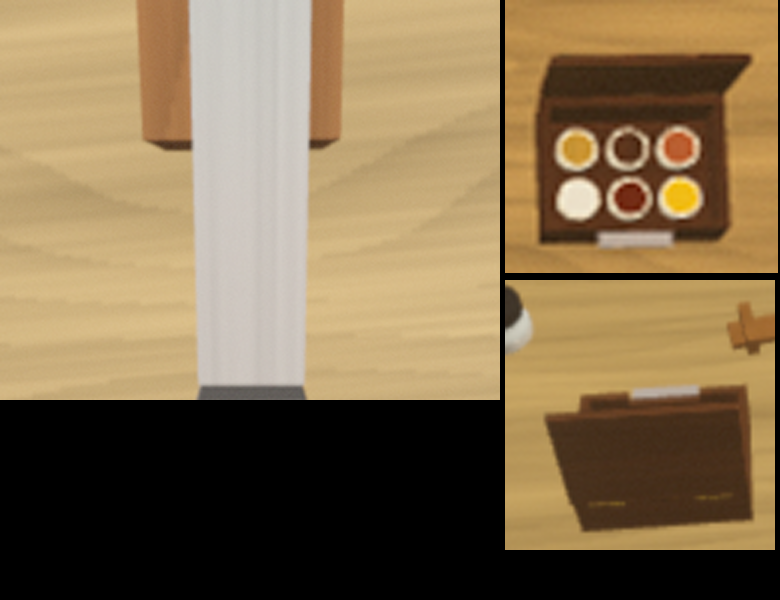

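The wrist crop shows the keeper front corners at px (221.5,69) and (319,69), so the yaw is right and the slot middle sits ~1.6 mm further left than predicted. The top and scene crops show the box open, with the lid nearly upright.

Run:
```python
from h import *
u=np.array([.996,-.0889,0]); m=np.array([.589,.203,0])
print(move(m-.1385*u+[0,0,.061],rot(-5.1)))
```

```text
[6.34, -0.19, 2.01, 0.0, -0.0, -0.0]
```

Emit:
arm_command(plan=[[[0,-0.1,1.2,0,0,0],[0.8,-0.2,2,0,0,0],[2.4,-0.2,2,0,0,0],[4,-0.2,2,0,0,0],[5.3,-0.2,2,0,0,0],[6,-0.2,2,0,0,0],[6.3,-0.2,2,0,0,0],[6.3,-0.2,2,0,0,0],[6.3,-0.2,2,0,0,0]]])

```text
time_s: 13.7
position: [0.4522, 0.2164, 0.0628]
tool_rot: [[0.002, -0.088, -0.996], [0.0, -0.996, 0.088], [-1.0, -0.001, -0.002]]
ft_force: [0.6, -0.4, 0.5]
grip_width: 0.0171
```

Run:
```python
from h import *
w=snap("wrist","w8"); d=snap("scene","scene8"); t=snap("top","top8"); s=sensors.observe(); p=s["position"]; print(p,s["ft_force"])
u=np.array([.996,-.0889,0]); m=np.array([.589,.203,0]); tip=[*(p+.1235*u)[:2],p[2]-.016]
print("tip rel slot",(tip-m)@u,np.cross(u,tip-m)[2])
for n,c in(("top",t),("scene",d)):
    q=proj(c,tip); print(n,np.round(q,1))
    h=cv2.cvtColor(c["img"],cv2.COLOR_RGB2HSV).astype(int); x,y=int(q[0]),int(q[1])
    a=h[y-14:y+15,x-9:x+10]; mk=(a[:,:,1]<75)&(a[:,:,2]>120); 
    print("\n".join("".join(".#"[int(b)] for b in r) for r in mk))
```

```text
[0.45212997 0.21657297 0.06277468] [-1.29742546  0.52528084 -1.13363268]
tip rel slot -0.014039168306274476 0.0013509282479741928
top [210.6 191.4]
...................
...................
...................
...................
...................
...................
...................
...................
...................
...................
...................
...................
...................
...................
...................
.......####........
.......#####.......
.......####........
.......#####.......
........#####......
.........####......
.........###.......
..........##.......
..........##.......
...................
...................
...................
...................
...................
scene [351.3 228.8]
....#######........
....#######........
....########.......
....########.......
....########.......
....########.......
.....#######.......
.....#######.......
.....########......
.....########......
.....########......
......######.......
.......#####.......
...................
...................
...................
...................
...................
...................
...................
...................
...................
...................
...................
...................
...................
...................
...................
...................
```

Emit:
arm_command(plan=[[[0.06,0.05,0,0,0,0],[0.06,0.05,-0.4,0,0,0],[0.06,0.05,-0.8,0,0,0],[0.06,0.05,-1.2,0,0,0],[0.06,0.05,-1.6,0,0,0],[0.06,0.05,-2,0,0,0],[0.06,0.05,-2.4,0,0,0],[0.06,0.05,-2.8,0,0,0],[0.06,0.05,-2.8,0,0,0],[0.06,0.05,-2.8,0,0,0]]])

```text
time_s: 14.85
position: [0.5211, 0.2091, 0.0601]
tool_rot: [[-0.001, -0.088, -0.996], [-0.0, -0.996, 0.088], [-1.0, 0.0, 0.001]]
ft_force: [-0.1, -0.8, -0.9]
grip_width: 0.0169
```

Emit:
arm_command(plan=[[[0,0,-0.3,0,0,0],[0,0,-0.6,0,0,0],[0,0,-0.8,0,0,0],[0,0,-1,0,0,0],[0,0,-1.1,0,0,0],[0,0,-1.16,0,0,0],[0,0,-1.2,0,0,0],[0,0,-1.2,0,0,0]]])

```text
time_s: 15.65
position: [0.5511, 0.2065, 0.0603]
tool_rot: [[-0.0, -0.087, -0.996], [0.0, -0.996, 0.087], [-1.0, 0.0, 0.0]]
ft_force: [0.9, 0.7, -0.4]
grip_width: 0.0171
```

Emit:
arm_command(plan=[[[0,0,-0.05,0,0,0],[0,0,-0.1,0,0,0],[0,0,-0.14,0,0,0],[0,0,-0.16,0,0,0],[0,0,-0.16,0,0,0]]])

```text
time_s: 16.15
position: [0.5552, 0.2061, 0.0602]
tool_rot: [[0.0, -0.087, -0.996], [-0.0, -0.996, 0.087], [-1.0, 0.0, -0.0]]
ft_force: [-0.5, 0.2, -1.9]
grip_width: 0.0171
```

Emit:
arm_command(plan=[[[0,0,-0.05,0,0,0],[0,0,-0.1,0,0,0],[0,0,-0.12,0,0,0],[0,0,-0.12,0,0,0]]])

```text
time_s: 16.55
position: [0.5569, 0.206, 0.06]
tool_rot: [[-0.003, -0.087, -0.996], [-0.0, -0.996, 0.087], [-1.0, 0.0, 0.003]]
ft_force: [-6.4, -0.7, 1.6]
grip_width: 0.0169
```

Contact at 6 N: the shoulder is against the block. I lower onto the rib.

Emit:
arm_command(plan=[[[0.05,0,0.03,0,0,0],[0.1,0,0.03,0,0,0],[0.14,0,0.03,0,0,0],[0.17,0,0.03,0,0,0],[0.17,0,0.03,0,0,0]]])

```text
time_s: 17.05
position: [0.5569, 0.206, 0.0557]
tool_rot: [[-0.001, -0.087, -0.996], [-0.0, -0.996, 0.087], [-1.0, 0.0, 0.001]]
ft_force: [-4.9, 0.8, 1.8]
grip_width: 0.0166
```

Emit:
arm_command(plan=[[[0,0,0,0,0,0],[0,0,0,0,0,0],[0,0,0,0,0,0],[0,0,0,0,0,0],[0,0,0,0,0,0]]], jaw=0.4, newtons=20)

```text
time_s: 17.55
position: [0.5576, 0.2059, 0.0561]
tool_rot: [[0.001, -0.088, -0.996], [0.0, -0.996, 0.088], [-1.0, -0.0, -0.001]]
ft_force: [-0.1, 0.4, -0.3]
grip_width: 0.0511
```

Emit:
arm_command(plan=[[[-0.3,0,0,0,0,0],[-1,0,0,0,0,0],[-2,0,0,0,0,0],[-3.5,0,0,0,0,0],[-5,0,0.5,0,0,0],[-6.5,0,1,0,0,0],[-7,0,1,0,0,0],[-7,0,1,0,0,0]]])

```text
time_s: 18.35
position: [0.5329, 0.2083, 0.2338]
tool_rot: [[0.005, -0.087, -0.996], [0.001, -0.996, 0.087], [-1.0, -0.001, -0.005]]
ft_force: [-0.0, 0.4, -0.8]
grip_width: 0.0513
```

Run:
```python
from h import *
w=snap("wrist","w9"); d=snap("scene","scene9"); t=snap("top","top9"); s=sensors.observe(); print(s["position"],s["ft_force"],s["grip_width"])
h=cv2.cvtColor(w["img"],cv2.COLOR_RGB2HSV).astype(int)
m=((h[:,:,1]<70)&(h[:,:,2]>110)).astype(np.uint8)
u=np.array([.996,-.0889,0]); v=np.array([.0889,.996,0]); M=np.array([.589,.203,0])
q=proj(w,M+[0,0,.056]); e=proj(w,M-.1*u+[0,0,.056]); print("expected shoulder/handle end px",np.round(q,1),np.round(e,1))
n,l,st,c=cv2.connectedComponentsWithStats(m)
for i in range(1,n):
    if st[i,4]>60: print(st[i],c[i].round(1))
x,y=int(q[0]),int(q[1]); print([(r,w["img"][r,x].tolist()) for r in range(max(0,y-20),y+30,3)])
# dark handle axis
mk=((h[:,:,2]<110)&(h[:,:,2]>50)&(h[:,:,1]>110)).astype(np.uint8)
for r in range(int(q[1])+18,int(e[1])+12,8): 
    i=np.where(mk[r,x-40:x+40])[0]; print(r,(i.min()+x-40,i.max()+x-40) if len(i) else None,end="; ")
for n,c in(("scene",d),("scene7",load("scene7"))):
    col=c["img"][225:250,200].astype(int).sum(1); print(n,col.tolist())
print("moved", [round(float(np.abs(load("scene7")["img"][a:b,p:r2].astype(int)-d["img"][a:b,p:r2]).mean()),2) for a,b,p,r2 in((195,230,140,180),(240,275,105,150),(245,280,270,300),(205,250,395,430),(175,210,350,410))])
```

```text
[0.53216842 0.20801454 0.22989925] [-0.12713761 -0.0693356   0.17189175] 0.0509835984530447
expected shoulder/handle end px [276.8 115. ] [276.7 230.5]
[458   0  54  34 772] [474.2  18.4]
[   0   87  132   88 9155] [ 62.5 128.5]
[262 116  28  18 471] [275.9 124.7]
[  86  240   80   69 2580] [126.1 274.8]
[171 302  16  13 127] [181. 307.]
[365 302  16  13 128] [370.1 306.9]
[(95, [172, 122, 78]), (98, [170, 120, 74]), (101, [169, 118, 76]), (104, [168, 118, 70]), (107, [172, 121, 78]), (110, [170, 121, 76]), (113, [170, 120, 77]), (116, [182, 152, 130]), (119, [198, 192, 186]), (122, [197, 190, 184]), (125, [196, 189, 183]), (128, [199, 191, 184]), (131, [196, 188, 181]), (134, [88, 61, 48]), (137, [104, 64, 43]), (140, [108, 70, 49]), (143, [109, 70, 49])]
133 None; 141 (np.int64(265), np.int64(288)); 149 (np.int64(265), np.int64(288)); 157 (np.int64(265), np.int64(288)); 165 (np.int64(265), np.int64(288)); 173 (np.int64(265), np.int64(288)); 181 (np.int64(265), np.int64(288)); 189 (np.int64(266), np.int64(288)); 197 (np.int64(266), np.int64(288)); 205 (np.int64(266), np.int64(288)); 213 (np.int64(266), np.int64(288)); 221 (np.int64(266), np.int64(288)); 229 None; 237 None; scene [442, 436, 434, 429, 428, 442, 458, 459, 453, 442, 442, 448, 340, 248, 201, 158, 145, 149, 190, 199, 168, 147, 149, 146, 142]
scene7 [438, 436, 432, 429, 428, 439, 455, 459, 451, 441, 443, 446, 340, 243, 201, 162, 154, 149, 190, 201, 173, 145, 146, 146, 150]
moved [0.73, 0.58, 0.84, 0.66, 5.48]
```

Run:
```python
from h import *
a,b=load("top0")["img"].astype(int),load("top9")["img"].astype(int)
print("brush/bottle/keeper diff",[round(float(np.abs(a[y:Y,x:X]-b[y:Y,x:X]).mean()),2) for y,Y,x,X in((222,272,145,193),(170,200,138,172),(150,215,195,235))])
from rig import workorder
print(workorder.close_job()); print(sensors.observe()["time_s"])
```

```text
brush/bottle/keeper diff [22.91, 23.82, 20.18]
the job is handed in; nothing more can be done
None
the job is handed in; nothing more can be done
```

Run:
```python
from h import *
A=load("scene0")["img"]; 
for n,pa,box in(("brush","scene0",(175,208,354,408)),("bottle","scene0",(205,250,396,432))):
    y,Y,x,X=box; T=A[y:Y,x:X]
    for m in("scene7","scene9"):
        r=cv2.matchTemplate(load(m)["img"][y-15:Y+15,x-15:X+15],T,cv2.TM_CCOEFF_NORMED); print(n,m,round(float(r.max()),3),np.subtract(np.unravel_index(r.argmax(),r.shape),15))
```

```text
brush scene7 0.751 [0 0]
brush scene9 0.999 [0 0]
bottle scene7 0.999 [0 0]
bottle scene9 0.999 [0 0]
```

The job is handed in at about 18.5 s of the 64 s allowed. The hand-in reports no verdict, so what follows rests on my own checks.

- **What I did:** I gripped the knife at its handle and slid the blade into the notch without any noticeable contact force. I lifted the lid by moving the tip in an arc about the hinge, then pulled out straight. The blade went into the keeper slot until the shoulder met the block at about 6 N. I then lowered the knife onto the rib, let go and raised the gripper clear.
- **Knife:** The last wrist picture shows the ferrule's front directly against the block and the handle straight on the slot axis. The handle's end is within 2 px of where a level, fully home knife should be.
- **Lid:** Its edge in the scene view matches about 1.35–1.45 rad, and it had not moved between withdrawing the knife and the end.
- **Jars, bottle, dish and brush:** The scene view shows zero shift for the bottle and brush from the start. The jars and dish regions did not change from after the lid was opened to the end.
- **Checks that disagreed:**
  - A top-view difference taken just before hand-in was large (20–24 grey levels). I put this down to the arm covering those areas; the scene-view match for brush and bottle showed no shift.
  - The wrist and top cameras disagreed by about 3 mm on the keeper's sideways position. I trusted the wrist camera, and the blade entered without noticeable side force.
  - The gripper read 17 mm on a handle given as 22 mm wide, but the hold was firm throughout.

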